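# Open the folding inspection stand and load the box that fits

## Robot

A 6-joint arm with a two-finger parallel gripper is mounted at the origin on the work surface. World frame = base frame: x ahead of the robot, y to its left, z up, the work surface at z = 0. Lengths are in m, angles in rad, forces in N, time in s.
With the tool pointing down it reaches from about 0.375 to 0.9 m from the base axis. Payload 3.1 kg.
Tool frame: the origin (TCP) lies midway between the tips of the shut fingers; the grasp point (between the pads) lies 19 mm behind it; x points along the fingers, y is the direction in which the jaws open and shut, and the axes are right-handed (so a half turn about x gives the same grasp; the last joint's range is limited). The gripper opens to 87 mm and grips with 3 to 60 N. Pads are 19 mm wide; open, the fingers measure 117 mm over their backs; the gripper's body (75 mm by 190 mm) begins 51 mm behind the grasp point.
Start: joints at [-1.367, 0.527, 1.433, -0, 1.181, -0.178], TCP at [0.233, -0.58, 0.223] pointing down, gripper open.
Joint ranges: [-3.08, 3.08], [-0.75, 2.2], [0.22, 2.44], [-1.43, 4.57], [0, 2.65], [-2.85, 2.85]. Speed limits (rad/s): [2.79, 2.79, 3.14, 3.14, 3.14, 3.14].

## Interface

Orientations are given as a unit quaternion [x, y, z, w].
In Python, from rig import get_obs, imaging, robot gives the robot as it stands.
- The arm moves only by the shell command python3 -m inch 'ROWS' [FORCE]. ROWS is JSON, a list of rows, each a list of 3 entries, a list of its own where there are three numbers: the finger opening in mm, from 0 to 87, then the shift along the tool's x, y, z in mm, then the turn, a rotation vector about the tool's x, y, z in degrees. In form: [[grip, [dx, dy, dz], [wx, wy, wz]], ...]. A call has 1 to 12 rows; each row shifts and turns the pose as measured when the row begins, along the tool's axes as they then stand; what a row does not reach is not made up. A row lasts 1/8 s, in which the tool goes at most 62.5 mm and 10.7 degrees, less where a joint would pass 70% of its speed; a pose out of reach is approached as far as the arm can. A call with a gripper value outside its range is refused whole. The fingers move at their own pace and stop on an object; FORCE is the grip in N (left out, the last holds). Time passes only in rows, so rows that do not move let the fingers close. It gives the time, the measured TCP pose, the force and the opening at its end, in the units of the state.
- get_obs(): the state, without advancing time (a new reading comes with each control period).
- imaging.camera(name): name is "scene" or "top"; returns the picture (420x560x3 uint8, red, green, blue); there is no depth.
- imaging.camera_params(name): a dict with "camera_matrix" (3x3 intrinsics, pixels), "k1" (the pictures are not rectified: a ray, as slopes to the right and down, at radius r is drawn at 1 + k1 r^2 times it, then the intrinsics apply), "xyz" and "rotation" of the camera in the world. Camera axes: x right, y down, z forward; pixel columns grow to the right and rows downward; lengths in m; the calibration is good to about 2 mm. A picture is of the moment at which its call begins. camera_params takes no time and is no camera call.
- robot.hand_in(): hands the job in, once; it reports no verdict.
Trained networks look in the newest picture that a camera, given by its name, has taken for a name from the list of things; names that differ only in an ending like _2 or _b are one class to them, and where a whole thing is asked for, a point or a joint stands for the part that bears it (a point fixed in the world has none). Each returns a list of dicts, best first, with "confidence" (0 to 1); they miss things now and then, are a little off and sometimes report something else, mostly with a low value. They report only what shows in the picture. A call takes as long as a camera call. They do not tell look-alikes from the thing itself.
- imaging.cut_out(camera, target): "pixels" (420x560 bool, what is visible of it) and "box" ([centre column, centre row, width, height] in pixels, round what is visible of it).
- imaging.tip_of(camera, target): "pixel" ([column, row] in pixels: a listed point, or the origin of a listed thing).
The state is a dict: "time": time; "q": joint angles; "joint_velocities": joint speeds; "joint_torque": joint torques, N m; "position": TCP position; "tool_rot": TCP orientation; "ft_force": force on the tool from outside, world axes, zero at the start; "moment": the same for the moment, N m; "grip_width": finger opening in m.
Only numpy, scipy, OpenCV 4.12 (cv2) and the standard library are available. Lean on these libraries where they do the work, as an engineer would, in place of code of your own. Each camera call takes 0.05 s, during which the arm holds its last target. There are 200 camera calls.

## Task

Snap the folding inspection stand fully open, then lay in it the one black project box that fills the space between its two side cheeks: lid up, flat on the sloping face and with its long side down against the bottom ledge. Set the box in gently (no dropping or ramming), leave the stand open, and leave the other two boxes and everything else on the bench where they are.

Things in the scene. Friction and masses are not known exactly. Their poses are not given: they have to be found in the camera images.
- stand_face (a joint): Hinge of the aluminium stand's face plate, rad. 0 = folded flat on its fixed 200 x 150 mm base, 0.56 = fully open, sloping at 32 degrees. Over-centre spring: below about 0.35 it pulls shut, above it pulls open and holds; lifting the bar takes about 8 N at first, less towards the middle; open, it holds against about 15 N pressed on the seat.
- stand_seat (a point): Point on the face plate's upper surface, midway between the cheeks, at the inner foot of the bottom ledge; turns with the face: x up the slope, y along the ledge, z square out of the face. Ledge: x -8 to 0 mm, 8 mm high, 146 long. A cheek at each end of the seat, x 5 to 55 mm, 117 mm apart inside, 12 mm high plus a flared lead-in, 18 in all. Face: 146 mm wide, ends at x 156.
- stand_hinge (a point): Middle of the hinge axis, fixed to the base, 26 mm above the table; parallel to stand_seat's y, and 20 mm behind stand_seat in its x, 8 mm below it in its z. Own axes: x level from hinge towards the lifting bar, y along the axis, z up. The spring stay's dark post, 75 mm tall, stands beside the face at x 154, y -90 mm.
- stand_grip (a point): Centre of the stand's lifting bar: a dark round bar, 12 mm diameter, 104 mm long between two posts, along y, at the free end of the face plate: 144 mm up the slope from stand_seat and 30 mm above the face. 64 mm above the table when folded. Axes as stand_seat.
- box_fit_mid (a point): Centre, half-way up, of the black plastic project box 112 mm long, 46 mm wide, 40 mm high: the one that fits between the cheeks (2.5 mm clearance each end). x = long axis, z = up through the lid. Lies lid up on the table, about 0.22 kg. It does not slide on the slope by itself.
- box_short_mid (a point): Centre of a look-alike box, 94 mm long, otherwise the same: too short. Leave it alone.
- box_long_mid (a point): Centre of a look-alike box, 130 mm long, otherwise the same: too long. Leave it alone.
- spool: Bystander: copper-coloured solder spool standing on end, 60 mm diameter, 42 mm high; origin under its centre.
- jar: Bystander: amber glass jar, 44 mm diameter, 55 mm high; origin under its centre.
- driver: Bystander: screwdriver lying flat, 170 mm long along x, about 30 mm thick; origin on its underside near its middle.
- mug: Bystander: white mug, 80 mm diameter, 85 mm high; origin under its centre.
- eyepiece: Bystander: black microscope eyepiece standing up, 46 mm diameter, 60 mm high; origin under its centre.
- parts_tray: Bystander: low white parts tray, 80 x 100 x 25 mm; origin under its centre.
There are look-alikes about, which are no part of the job. Leave any green or red look-alike of the part that bears box_fit_mid alone.

How it is judged:
By the outcome, as a careful person would: the job done as asked, in the order asked, and still so for the second after the job is handed in, with the robot touching nothing.
It also fails if it takes over 61 s, if anything falls off the work surface, if the arm or the gripper's body presses on something with over 40 N, if the wrist force passes 120 N, or if a joint passes its speed limit or range.

## Working session

There is one attempt and no reset: what is moved stays moved. The work goes in short steps, Python scripts to look and compute and a shell command to move; the robot and the scene stay as the last step left them, time stands still between calls to the robot, and variables do not carry over. Pictures are saved under pics/ and viewed, about 8 in all and at most 12, crops included, and the job is handed in when it is done.

```bash
ls; mkdir -p pics; cat > h.py <<'E'
import numpy as np, cv2
from scipy.spatial.transform import Rotation as R
from rig import get_obs, imaging, robot
def par(c):
    p=imaging.camera_params(c); r=np.array(p["rotation"],float)
    if r.shape!=(3,3): r=R.from_quat(r).as_matrix()
    return np.array(p["camera_matrix"]),p["k1"],np.array(p["xyz"]),r
def ray(c,px):
    K,k1,t,r=par(c); d=np.array([(px[0]-K[0,2])/K[0,0],(px[1]-K[1,2])/K[1,1]]); u=d.copy()
    for _ in range(30): u=d/(1+k1*(u@u))
    v=r@np.array([u[0],u[1],1]); return t,v/np.linalg.norm(v)
def atz(c,px,z):
    t,v=ray(c,px); return t+v*(z-t[2])/v[2]
def proj(c,P):
    K,k1,t,r=par(c); q=r.T@(np.array(P,float)-t); u=q[:2]/q[2]; u=u*(1+k1*(u@u)); return K[:2,:2]@u+K[:2,2]
def tri(a,b):
    t1,v1=ray("scene",a);t2,v2=ray("top",b)
    s=np.linalg.lstsq(np.c_[v1,-v2],t2-t1,rcond=None)[0]; p,q=t1+s[0]*v1,t2+s[1]*v2
    return (p+q)/2,np.linalg.norm(p-q)
E
python3 - <<'E'
from h import *
np.set_printoptions(precision=4,suppress=True)
ims=[]
for c in("scene","top"):
    im=imaging.camera(c); cv2.imwrite(f"pics/{c}0.png",im[...,::-1]); print(c,par(c))
    for n in["stand_seat","stand_hinge","stand_grip","box_fit_mid","box_short_mid","box_long_mid","spool","jar","driver","mug","eyepiece","parts_tray"]:
        for d in imaging.tip_of(c,n)[:4]: print(n,np.round(d["pixel"],1),round(d["confidence"],2))
    for d in imaging.cut_out(c,"box_fit_mid")[:5]: 
        m=d["pixels"].astype(np.uint8); pts=np.argwhere(m)[:,::-1].astype(np.float32); print("cut",np.round(d["box"]),round(d["confidence"],2),cv2.minAreaRect(pts), im[d["pixels"]].mean(0))
print(get_obs())
E
```

```text
pics
scene (array([[418.5543,   0.    , 281.6742],
       [  0.    , 418.5543, 209.5655],
       [  0.    ,   0.    ,   1.    ]]), -0.039233593947359, array([1.1663, 0.2771, 0.9521]), array([[-0.4131,  0.7102, -0.5701],
       [ 0.9106,  0.3127, -0.2703],
       [-0.0137, -0.6308, -0.7759]]))
stand_seat [315.6 238.8] 0.63
stand_hinge [306.5 239.8] 0.68
stand_hinge [255.2 199.5] 0.42
stand_hinge [449.8 248.5] 0.15
stand_grip [368.3 243.3] 0.56
box_fit_mid [308.2 179.7] 0.71
box_fit_mid [353.2 189. ] 0.68
box_fit_mid [259.6 199.6] 0.67
box_fit_mid [263.8 157.9] 0.64
box_short_mid [239.  242.7] 0.8
box_long_mid [192. 193.] 0.61
spool [164.1 239.5] 0.98
jar [220.9 172.7] 0.63
jar [237.  244.8] 0.25
driver [237.5 245.1] 0.7
driver [251.4 291.4] 0.58
mug [432.2 329.5] 0.63
eyepiece [449.1 249.6] 0.87
parts_tray [130.7 211.8] 0.74
cut [259. 197.  38.  34.] 0.78 ((259.013427734375, 197.40939331054688), (42.1085205078125, 20.316951751708984), 34.99202346801758) [56.3995 54.5901 58.5188]
cut [306. 180.  25.  34.] 0.69 ((306.9000244140625, 179.3000030517578), (37.11872863769531, 17.441329956054
[... 1320 characters left out ...]
47229004), 21.80141258239746) [213.7918  35.244   32.8447]
cut [319. 238.  32.  20.] 0.76 ((318.4056701660156, 237.3302001953125), (34.75221633911133, 15.52174186706543), 15.945395469665527) [54.7419 53.6444 55.6272]
{'time': 1.4, 'q': array([-1.3675,  0.5275,  1.4327,  0.    ,  1.1814, -0.1785]), 'joint_velocities': array([-0.0005,  0.0003, -0.0006, -0.0011, -0.0016, -0.0012]), 'joint_torque': array([  0.0002, -44.0011, -17.698 ,   0.0635,   0.0505,  -0.    ]), 'position': array([ 0.2329, -0.58  ,  0.2225]), 'tool_rot': array([ 0.6943,  0.1342, -0.6943,  0.1341]), 'ft_force': array([-0.4488,  0.113 , -0.241 ]), 'moment': array([-0.0413, -0.0207, -0.0133]), 'grip_width': 0.08752226998786324}
```

View pics/top0.png

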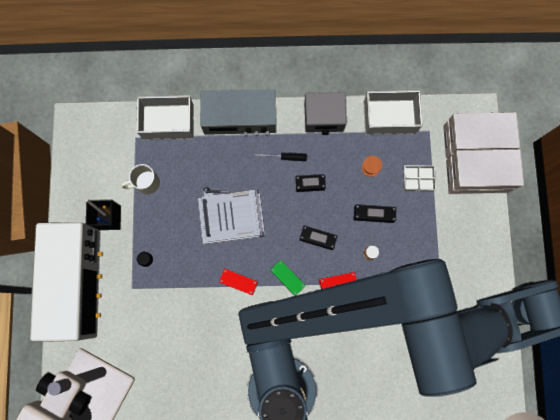

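View pics/scene0.png

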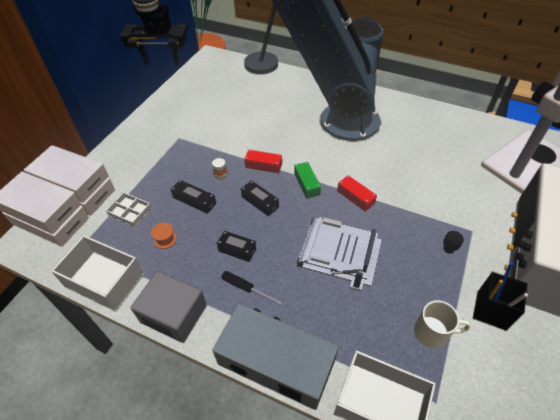

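Top: short box at (310,183), fit box (318,237), long box (375,213). Stand is at about (230,215), with the bar on its left (+y) side. Scene: stand at (340,250), fit box (260,198).

```bash
python3 - <<'E'
import cv2,numpy as np
t=cv2.imread("pics/top0.png");s=cv2.imread("pics/scene0.png")
f=lambda im,x,y,w,h:cv2.resize(im[y:y+h,x:x+w],(400,300),interpolation=cv2.INTER_CUBIC)
a=f(t,192,182,80,60);b=f(s,290,205,100,75);c=f(t,290,220,56,42);d=f(s,230,170,60,45)
cv2.imwrite("pics/c0.png",np.vstack([np.hstack([a,b]),np.hstack([c,d])]))
E
```

```text
(no output)
```

View pics/c0.png

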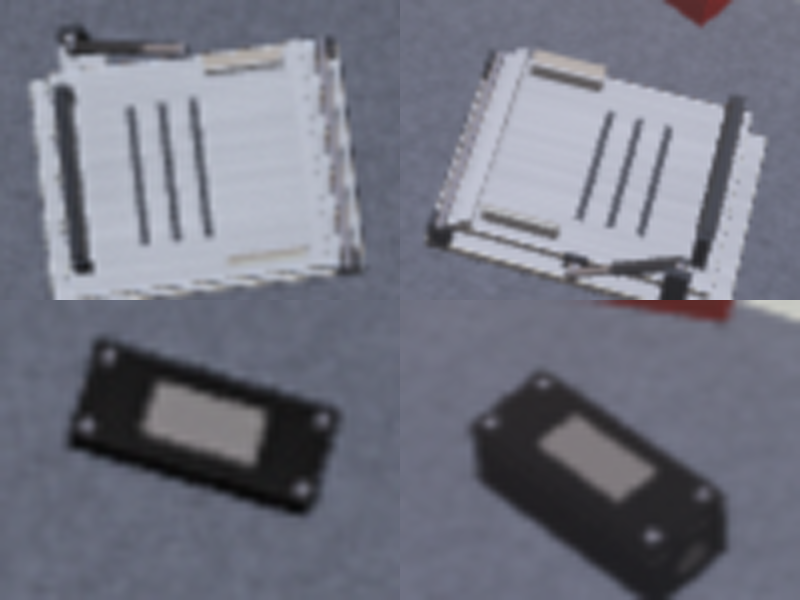

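```bash
cat > m.py <<'E'
from h import *
np.set_printoptions(precision=4,suppress=True)
T=lambda x,y:(192+x/5-.4,182+y/5-.4); S=lambda x,y:(290+(x-400)/4-.37,205+y/4-.37)
e1,e2=(T(65,88),S(735,98)),(T(84,270),S(702,262))
for a in(e1,e2):
    print("tri",tri(a[1],a[0]),atz("top",a[0],.067),atz("scene",a[1],.067))
B=lambda x,y:(290+x/7.143-.43,220+(y-300)/7.143-.43); D=lambda x,y:(230+(x-400)/6.667-.43,170+(y-300)/6.667-.43)
bt=[B(108,356),B(322,418),B(302,488),B(86,426)]; ds=[D(542,383),D(703,494),D(653,537),D(490,424)]
# order correspondence by world
P=np.array([atz("top",p,.04) for p in bt]);Q=np.array([atz("scene",p,.04) for p in ds])
print("P",P,P.mean(0));print("Q",Q,Q.mean(0))
for X in(P,Q):
    r=cv2.minAreaRect((X[:,:2]*1000).astype(np.float32)); print(r)
# cheeks, face corners
for n,p,z in(("hinge-end up",T(330,40),.026),("hinge-end low",T(348,268),.026)): print(n,atz("top",p,z))
for n,p,z in(("hinge a",S(492,62),.026),("hinge b",S(438,238),.026)): print(n,atz("scene",p,z))
E
python3 m.py
python3 - <<'E'
from h import *
t=cv2.imread("pics/top0.png");s=cv2.imread("pics/scene0.png")
# dark-pixel refinement: dark blob of bar
for c,im,(x0,y0,x1,y1) in(("top",t,(202,197,213,238)),("scene",s,(360,226,378,274))):
    g=im[y0:y1,x0:x1].max(2)<95; n,l,st,ce=cv2.connectedComponentsWithStats(g.astype(np.uint8))
    i=1+np.argmax(st[1:,4]); pts=np.argwhere(l==i)[:,::-1].astype(np.float32)+[x0,y0]
    r=cv2.minAreaRect(pts.astype(np.float32)); m=pts.mean(0); print(c,r,m,atz(c,m,.066))
    d=np.linalg.svd(pts-m)[2][0]; A=atz(c,m-18*d,.066);Bb=atz(c,m+18*d,.066); print("yaw of bar",np.degrees(np.arctan2(*(A-Bb)[[1,0]])))
E
```

```text
tri (array([0.567 , 0.2172, 0.1778]), np.float64(0.013567849100065605)) [0.5909 0.2255 0.067 ] [0.4792 0.2161 0.067 ]
tri (array([ 0.4998,  0.2301, -0.1005]), np.float64(0.010243464339134312)) [0.476  0.2137 0.067 ] [0.6071 0.2335 0.067 ]
P [[ 0.4989 -0.0856  0.04  ]
 [ 0.4692 -0.1787  0.04  ]
 [ 0.4386 -0.1687  0.04  ]
 [ 0.4681 -0.0751  0.04  ]] [ 0.4687 -0.127   0.04  ]
Q [[ 0.4368 -0.1681  0.04  ]
 [ 0.467  -0.0748  0.04  ]
 [ 0.4974 -0.0841  0.04  ]
 [ 0.468  -0.1779  0.04  ]] [ 0.4673 -0.1262  0.04  ]
((468.644775390625, -126.87826538085938), (98.41111755371094, 32.558631896972656), 72.34375)
((467.0920104980469, -126.08432006835938), (98.30288696289062, 32.65509796142578), 72.5746078491211)
hinge-end up [0.6268 0.0609 0.026 ]
hinge-end low [0.4791 0.0518 0.026 ]
hinge a [0.4855 0.0493 0.026 ]
hinge b [0.6327 0.0706 0.026 ]
top ((205.81964111328125, 217.516357421875), (37.2101936340332, 3.349822759628296), 84.80557250976562) [205.77272727 217.33636364] [0.53356786 0.22192648 0.066     ]
yaw of bar -174.0644294202674
scene ((368.94122314453125, 250.2353057861328), (3.8805696964263916, 43.17134094238281), 14.03624439239502) [368.64102564 250.75641026] [0.54866705 0.22460225 0.066     ]
yaw of bar -173.68693083469373
```

```bash
cat > plan.py <<'E'
from h import *
np.set_printoptions(precision=1,suppress=True)
YAW=np.radians(96.1); H=np.array([.554,.058,.026])   # hinge mid, yaw of stand x
def stand():
    sx=np.array([np.cos(YAW),np.sin(YAW),0]); z=np.array([0,0,1.]); return np.c_[sx,np.cross(z,sx),z]
def seatR(th): return stand()@R.from_euler("y",-th).as_matrix()
def facept(th,p): # p in seat coords, m
    return H+seatR(th)@(np.array([.02,0,.008])+np.array(p))
def tool(down,y):
    x=down/np.linalg.norm(down); y=y-x*(x@y); y/=np.linalg.norm(y); return np.c_[x,y,np.cross(x,y)]
def go(pos,Rt,n):
    o=get_obs(); p0=o["position"]; r0=R.from_quat(o["tool_rot"]); rv=(r0.inv()*R.from_matrix(Rt)).as_rotvec()
    dp=(np.array(pos)-p0)/n
    print("t",o["time"],"pos",p0*1000,"->",np.array(pos)*1000,"dist",np.linalg.norm(dp)*1000*n,"rot",np.degrees(rv),"F",o["ft_force"],"w",o["grip_width"]*1000)
    for i in range(n):
        ri=r0*R.from_rotvec(rv*i/n); print(i,ri.inv().apply(dp)*1000,np.degrees(rv/n))
E
python3 - <<'E'
from plan import *
o=get_obs(); M=R.from_quat(o["tool_rot"]).as_matrix(); print(M, np.degrees(np.arctan2(M[1,1],M[0,1])))
g=facept(0,[.144,0,.03]); print(g*1000)
g=np.array([.5355,.2205,.064])
for s in(1,-1): go(g+[0,0,.10-.019],tool(np.array([0,0,-1.]),s*stand()[:,0]),12)
E
```

```text
[[ 0.   0.4 -0.9]
 [ 0.  -0.9 -0.4]
 [-1.  -0.  -0. ]] -68.12623693306044
[536.6 221.1  64. ]
t 1.4 pos [ 232.9 -580.   222.5] -> [535.5 220.5 145. ] dist 859.2558093510937 rot [-164.2   -0.    -0. ] F [-0.4  0.1 -0.2] w 87.52226998786324
0 [  6.5 -52.5 -48.3] [-13.7  -0.   -0. ]
1 [  6.5 -39.6 -59.3] [-13.7  -0.   -0. ]
2 [  6.5 -24.4 -67. ] [-13.7  -0.   -0. ]
3 [  6.5  -7.9 -70.9] [-13.7  -0.   -0. ]
4 [  6.5   9.1 -70.7] [-13.7  -0.   -0. ]
5 [  6.5  25.6 -66.6] [-13.7  -0.   -0. ]
6 [  6.5  40.6 -58.6] [-13.7  -0.   -0. ]
7 [  6.5  53.3 -47.4] [-13.7  -0.   -0. ]
8 [  6.5  63.  -33.4] [-13.7  -0.   -0. ]
9 [  6.5  69.1 -17.5] [-13.7  -0.   -0. ]
10 [ 6.5 71.3 -0.7] [-13.7  -0.   -0. ]
11 [ 6.5 69.4 16.2] [-13.7  -0.   -0. ]
t 1.4 pos [ 232.9 -580.   222.5] -> [535.5 220.5 145. ] dist 859.2558093510937 rot [15.8 -0.   0. ] F [-0.4  0.1 -0.2] w 87.52226998786324
0 [  6.5 -52.5 -48.3] [ 1.3 -0.   0. ]
1 [  6.5 -53.6 -47. ] [ 1.3 -0.   0. ]
2 [  6.5 -54.7 -45.8] [ 1.3 -0.   0. ]
3 [  6.5 -55.7 -44.5] [ 1.3 -0.   0. ]
4 [  6.5 -56.7 -43.2] [ 1.3 -0.   0. ]
5 [  6.5 -57.7 -41.9] [ 1.3 -0.   0. ]
6 [  6.5 -58.6 -40.6] [ 1.3 -0.   0. ]
7 [  6.5 -59.5 -39.2] [ 1.3 -0.   0. ]
8 [  6.5 -60.4 -37.9] [ 1.3 -0.   0. ]
9 [  6.5 -61.3 -36.5] [ 1.3 -0.   0. ]
10 [  6.5 -62.1 -35.1] [ 1.3 -0.   0. ]
11 [  6.5 -62.9 -33.6] [ 1.3 -0.   0. ]
```

```bash
python3 -m inch '[[40,[0,-42,-38],[1,0,0]],[40,[0,-43,-38],[1,0,0]],[40,[0,-44,-37],[1,0,0]],[40,[0,-45,-36],[1,0,0]],[40,[0,-45,-35],[1,0,0]],[40,[0,-46,-34],[1,0,0]],[40,[0,-46,-33],[1,0,0]],[40,[0,-47,-32],[1,0,0]],[40,[0,-48,-31],[1,0,0]],[40,[0,-48,-30],[1,0,0]],[40,[0,-49,-30],[1,0,0]],[40,[0,-49,-29],[1,0,0]]]' 30
python3 - <<'E'
from plan import *
g=np.array([.5355,.2205,.064]); go(g+[0,0,.10-.019],tool(np.array([0,0,-1.]),-stand()[:,0]),5)
E
```

```text
time: 2.9
position: [0.4773, 0.0751, 0.2223]
tool_rot: [0.709, 0.051, -0.701, 0.059]
ft_force: [0.8, -0.8, -1.4]
grip_width: 0.0402
t 2.9 pos [477.3  75.1 222.3] -> [535.5 220.5 145. ] dist 174.64228166047604 rot [ 2.8 -0.6 -0.7] F [ 0.8 -0.8 -1.4] w 40.24464389332065
0 [ 15.3 -27.1 -15.8] [ 0.6 -0.1 -0.1]
1 [ 15.3 -27.2 -15.6] [ 0.6 -0.1 -0.1]
2 [ 15.3 -27.4 -15.4] [ 0.6 -0.1 -0.1]
3 [ 15.4 -27.5 -15.1] [ 0.6 -0.1 -0.1]
4 [ 15.4 -27.6 -14.9] [ 0.6 -0.1 -0.1]
```

```bash
python3 -m inch '[[44,[0,-45,-26],[1,0,0]],[44,[10,-45,-25],[1,0,0]],[44,[20,-40,-20],[1,0,0]],[44,[20,-8,-5],[0,0,0]],[44,[20,0,0],[0,0,0]]]'
python3 - <<'E'
from plan import *
im=imaging.camera("scene"); cv2.imwrite("pics/s1.png",cv2.resize(im[150:290,270:440,::-1],None,fx=4.5,fy=4.2,interpolation=cv2.INTER_CUBIC))
g=np.array([.5355,.2205,.064]); go(g+[0,0,-.019],tool(np.array([0,0,-1.]),-stand()[:,0]),3)
E
```

```text
time: 3.52
position: [0.5398, 0.2311, 0.1519]
tool_rot: [0.714, 0.034, -0.698, 0.042]
ft_force: [0.2, -1.0, 0.4]
grip_width: 0.0439
t 3.575 pos [537.7 230.2 149.1] -> [535.5 220.5  45. ] dist 104.54783193469609 rot [ 0.1 -0.9 -0.7] F [-0.3 -0.7 -1.9] w 44.080599848470925
0 [34.7  2.7  1.6] [ 0.  -0.3 -0.2]
1 [34.7  2.8  1.4] [ 0.  -0.3 -0.2]
2 [34.7  3.   1.2] [ 0.  -0.3 -0.2]
```

View pics/s1.png

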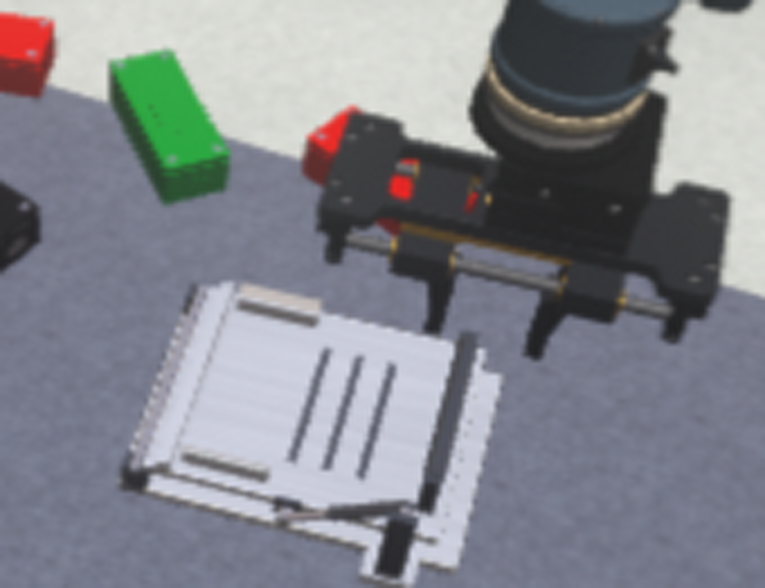

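The gripper is over the bar with its jaws across it; fingertips at crop (435,330) and (535,355), bar at (450,420). I'll go down and close.

```bash
python3 -m inch '[[44,[25,8,3],[0,-1,-1]],[44,[30,2,1],[0,0,0]],[44,[25,0,0],[0,0,0]],[44,[15,0,0],[0,0,0]],[44,[8,0,0],[0,0,0]]]'
python3 - <<'E'
from plan import *
g=np.array([.5355,.2205,.064]); go(g+[0,0,-.019],tool(np.array([0,0,-1.]),-stand()[:,0]),1)
E
```

```text
time: 4.2
position: [0.5348, 0.215, 0.0443]
tool_rot: [-0.705, -0.038, 0.708, -0.035]
ft_force: [-0.1, 0.3, 0.2]
grip_width: 0.0437
t 4.2 pos [534.8 215.   44.3] -> [535.5 220.5  45. ] dist 5.571470804791724 rot [-0.1  0.2  0.2] F [-0.1  0.3  0.2] w 43.736517730466
0 [-0.7 -5.4 -1.2] [-0.1  0.2  0.2]
```

```bash
python3 -m inch '[[44,[0,-5,0],[0,0,0]],[5,[0,0,0],[0,0,0]],[5,[0,0,0],[0,0,0]],[5,[0,0,0],[0,0,0]],[5,[0,0,0],[0,0,0]]]' 10
python3 - <<'E'
from plan import *
g=np.array([.5355,.2205,.064]); go(g+[0,0,-.019],tool(np.array([0,0,-1.]),-stand()[:,0]),1); print(get_obs()["moment"])
E
```

```text
time: 4.82
position: [0.5353, 0.2244, 0.0465]
tool_rot: [0.706, 0.039, -0.706, 0.031]
ft_force: [-1.5, 20.3, -3.4]
grip_width: 0.0123
t 4.825 pos [535.3 224.4  46.5] -> [535.5 220.5  45. ] dist 4.1348035570754895 rot [-0.4 -0.1  0.7] F [-1.5 20.3 -3.4] w 12.348029044859455
0 [1.4 3.9 0.2] [-0.4 -0.1  0.7]
[3.3 0.4 0. ]
```

```bash
python3 -m inch '[[5,[0,0,0],[0,0,0]],[5,[0,0,0],[0,0,0]],[5,[-6,1,0],[0,0,-2]],[5,[-11,2,0],[0,0,-4]],[5,[-11,2,0],[0,0,-4]],[5,[-11,2,0],[0,0,-4]]]' 30
python3 - <<'E'
from plan import *
o=get_obs();M=R.from_quat(o["tool_rot"]).as_matrix();print(o["position"]*1000,(o["position"]-.019*M[:,0])*1000,o["ft_force"],o["moment"],o["grip_width"],"tilt",np.degrees(np.arccos(-M[2,0])))
E
```

```text
time: 5.58
position: [0.5362, 0.2167, 0.0832]
tool_rot: [-0.696, -0.13, 0.704, 0.057]
ft_force: [0.0, 1.5, -1.8]
grip_width: 0.0111
[536.2 216.7  83.2] [536.6 211.7 101.5] [ 0.   1.5 -1.8] [-0.1  0.1 -0. ] 0.01114199311929945 tilt 15.208869037992653
```

```bash
python3 - <<'E'
from plan import *
im=imaging.camera("scene"); cv2.imwrite("pics/s2.png",cv2.resize(im[150:290,270:440,::-1],None,fx=4.5,fy=4.2,interpolation=cv2.INTER_CUBIC))
E
```

```text
(no output)
```

View pics/s2.png

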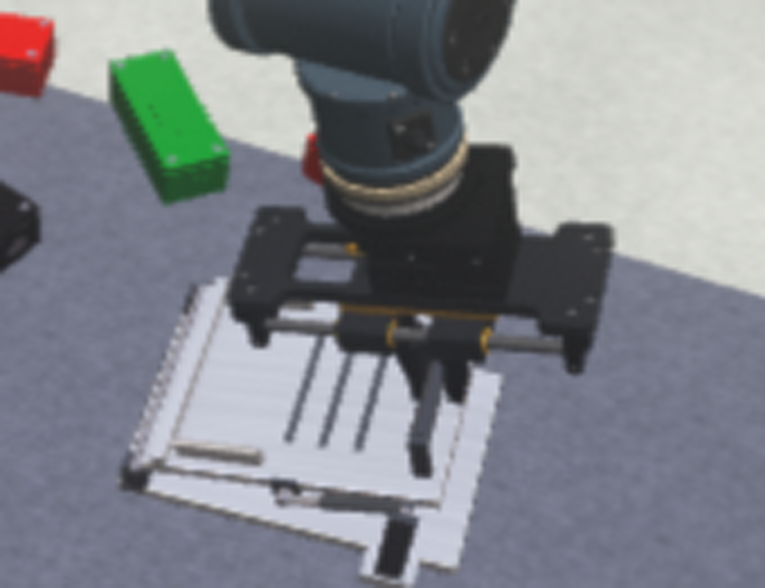

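The face is lifted about 15° with the bar still held, so I carry on to fully open.

```bash
python3 -m inch '[[5,[-11,2,0],[0,0,-4]],[5,[-11,2,0],[0,0,-4]],[5,[-11,2,0],[0,0,-4]],[5,[-10,2,0],[0,0,-4]],[5,[-4,1,0],[0,0,-1]],[5,[0,0,0],[0,0,0]]]' 30
python3 - <<'E'
from plan import *
o=get_obs();M=R.from_quat(o["tool_rot"]).as_matrix();print((o["position"]-.019*M[:,0])*1000,o["ft_force"],o["moment"],o["grip_width"],"tilt",np.degrees(np.arccos(-M[2,0])))
E
```

```text
time: 6.38
position: [0.5391, 0.1895, 0.1307]
tool_rot: [-0.668, -0.237, 0.686, 0.168]
ft_force: [0.5, 5.5, -5.4]
grip_width: 0.0107
[540.1 179.1 146.6] [ 0.5  5.5 -5.4] [-0.1 -0.2 -0.1] 0.010684069983574164 tilt 33.29237538918103
```

```bash
python3 -m inch '[[50,[0,0,0],[0,0,0]],[50,[0,0,0],[0,0,0]],[50,[-15,0,0],[0,0,0]],[50,[-30,0,0],[0,0,0]],[50,[-40,0,0],[0,0,4]],[50,[-20,50,0],[10,0,10]],[80,[0,60,0],[10,0,10]],[80,[0,60,0],[10,0,10]],[80,[0,60,0],[10,0,0]],[80,[0,60,0],[10,0,0]]]' 30
python3 - <<'E'
from plan import *
go([.468,-.1265,.16],tool(np.array([0,0,-1.]),np.array([np.cos(np.radians(-17.7)),np.sin(np.radians(-17.7)),0])),3)
im=imaging.camera("scene"); cv2.imwrite("pics/s3.png",im[...,::-1]); im2=imaging.camera("top"); cv2.imwrite("pics/t3.png",im2[...,::-1])
cv2.imwrite("pics/v3.png",np.hstack([cv2.resize(im[190:300,290:400,::-1],(400,400),interpolation=2),cv2.resize(im2[180:250,190:270,::-1],(400,350),interpolation=2)[:, :].copy() if 0 else cv2.resize(im2[175:255,190:270,::-1],(400,400),interpolation=2)]))
E
```

```text
time: 7.62
position: [0.4964, -0.1459, 0.16]
tool_rot: [-0.634, 0.197, 0.706, 0.246]
ft_force: [0.3, -0.9, 0.1]
grip_width: 0.078
t 7.625 pos [ 496.4 -145.9  160. ] -> [ 468.  -126.5  160. ] dist 34.41862942591945 rot [-108.8    2.8    7.8] F [ 0.3 -0.9  0.1] w 78.03828812809095
0 [ 1.3  0.5 11.4] [-36.3   0.9   2.6]
1 [ 1.  -6.4  9.5] [-36.3   0.9   2.6]
2 [  0.5 -10.8   3.8] [-36.3   0.9   2.6]
```

View pics/v3.png

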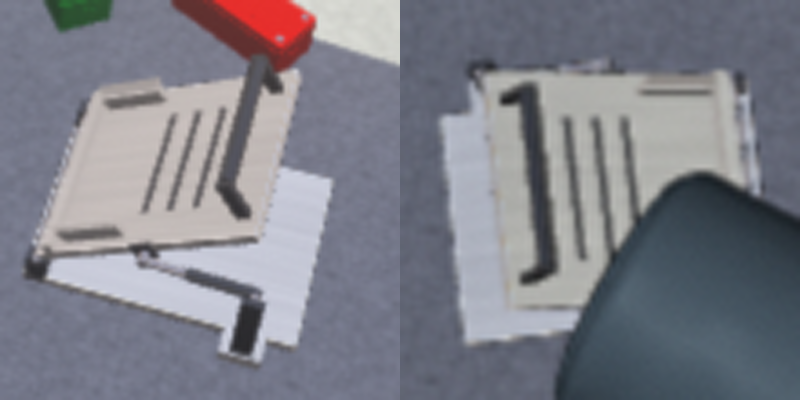

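The face is open and holding: the posts lean, and the base shows at the right in scene and at the left in top. Next I fit the stand pose from the visible corners.

```bash
cat > fit.py <<'E'
import plan; from plan import *
from scipy.optimize import least_squares
S=lambda x,y:(290+x/3.636-.36,190+y/3.636-.36); T=lambda x,y:(190+(x-400)/5-.4,175+y/5-.4)
obs=[("scene",S(258,240),(.156,-.073,0)),("scene",S(298,72),(.156,.073,0)),("top",T(485,72),(.156,-.073,0)),("top",T(505,305),(.156,.073,0)),
("scene",S(245,122),(.144,0,.034)),("top",T(535,183),(.144,0,.034)),("top",T(730,72),(-.008,-.073,.004)),("scene",S(40,252),(-.008,-.073,0)),("scene",S(92,95),(-.008,.073,0.004))]
def res(v,full=False):
    plan.YAW=v[2]; plan.H=np.array([v[0],v[1],.026]); return np.concatenate([proj(c,facept(v[3],p))-np.array(q) for c,q,p in obs])
r=least_squares(res,[.553,.060,np.radians(96),.56],loss="soft_l1",x_scale=[.01,.01,.02,.02])
print(r.x[:2]*1000,np.degrees(r.x[2:])); print(r.fun.reshape(-1,2))
if __name__=="__main__":
    res(r.x); im={c:cv2.imread(f"pics/{c[0]}3.png") for c in("scene","top")}
E
python3 fit.py
```

```text
[552.3  58.2] [95.9 30.1]
[[-0.8  0.3]
 [-0.   0.5]
 [-0.4  0.5]
 [ 0.7  1.4]
 [-0.9  0.3]
 [ 0.3 -0.6]
 [-1.1  0.3]
 [ 0.4  0.1]
 [ 0.7 -0.2]]
```

```bash
python3 -m inch '[[80,[0,0,0],[-10,0,0]],[80,[0,0,0],[-10,0,0]],[80,[0,0,0],[-10,0,0]],[80,[0,0,0],[-10,0,0]],[80,[0,0,0],[-10,0,0]],[80,[0,0,0],[-10,0,0]],[80,[0,0,0],[-10,0,0]],[80,[0,0,0],[-10,0,0]],[80,[0,0,0],[-10,0,0]],[80,[0,0,0],[-10,0,0]],[80,[0,0,0],[-8,2,0]]]'
python3 - <<'E'
from plan import *
go([.468,-.1265,.10],tool(np.array([0,0,-1.]),np.array([np.cos(np.radians(-17.7)),np.sin(np.radians(-17.7)),0])),2)
E
```

```text
time: 9.1
position: [0.4974, -0.1479, 0.1684]
tool_rot: [0.571, 0.477, -0.548, 0.382]
ft_force: [0.2, -0.5, 0.1]
grip_width: 0.0798
t 9.1 pos [ 497.4 -147.9  168.4] -> [ 468.  -126.5  100. ] dist 77.45955981868289 rot [ 2.8 -6.   5.2] F [ 0.2 -0.5  0.1] w 79.79608150420827
0 [ 36.1 -13.9  -2.8] [ 1.4 -3.   2.6]
1 [ 35.2 -15.6  -4.3] [ 1.4 -3.   2.6]
```

```bash
python3 -m inch '[[80,[20,-15,-3],[1,-3,3]],[80,[28,-15,-4],[1,-3,2]],[80,[15,0,0],[0,0,0]],[80,[0,0,0],[0,0,0]]]'
python3 - <<'E'
from plan import *
go([.468,-.1265,.014],tool(np.array([0,0,-1.]),np.array([np.cos(np.radians(-17.7)),np.sin(np.radians(-17.7)),0])),3)
E
```

```text
time: 9.6
position: [0.4707, -0.1292, 0.11]
tool_rot: [0.568, 0.419, -0.567, 0.424]
ft_force: [0.5, -0.4, 0.6]
grip_width: 0.0801
t 9.6 pos [ 470.7 -129.2  110. ] -> [ 468.  -126.5   14. ] dist 96.05490208921117 rot [ 0.9  0.2 -0.4] F [ 0.5 -0.4  0.6] w 80.06441887091589
0 [32.  -1.4 -0.7] [ 0.3  0.1 -0.1]
1 [32.  -1.3 -0.7] [ 0.3  0.1 -0.1]
2 [32.  -1.2 -0.6] [ 0.3  0.1 -0.1]
```

```bash
python3 -m inch '[[70,[30,-3,-2],[1,0,0]],[70,[30,-1,0],[0,0,0]],[70,[20,0,0],[0,0,0]],[70,[10,0,0],[0,0,0]],[70,[4,0,0],[0,0,0]],[55,[0,0,0],[0,0,0]],[30,[0,0,0],[0,0,0]],[30,[0,0,0],[0,0,0]]]' 8
python3 - <<'E'
from plan import *
go([.468,-.1265,.014],tool(np.array([0,0,-1.]),np.array([np.cos(np.radians(-17.7)),np.sin(np.radians(-17.7)),0])),1)
E
```

```text
time: 10.6
position: [0.4755, -0.1297, 0.0201]
tool_rot: [0.574, 0.41, -0.568, 0.424]
ft_force: [-1.2, 0.4, -0.6]
grip_width: 0.0475
t 10.6 pos [ 475.5 -129.7   20.1] -> [ 468.  -126.5   14. ] dist 10.16287442174395 rot [-0.   0.3 -1.3] F [-1.2  0.4 -0.6] w 47.53289844971019
0 [ 5.9 -8.2 -0.8] [-0.   0.3 -1.3]
```

```bash
python3 -m inch '[[56,[0,0,0],[0,0,0]],[56,[4,0,0],[0,0,-1]],[56,[3,0,0],[0,0,0]],[40,[0,0,0],[0,0,0]],[40,[0,0,0],[0,0,0]]]' 8
python3 - <<'E'
from plan import *
go([.468,-.1265,.014],tool(np.array([0,0,-1.]),np.array([np.cos(np.radians(-17.7)),np.sin(np.radians(-17.7)),0])),1)
E
```

```text
time: 11.22
position: [0.4761, -0.1301, 0.0132]
tool_rot: [-0.57, -0.414, 0.572, -0.42]
ft_force: [-1.1, 0.2, 2.9]
grip_width: 0.0458
t 11.225 pos [ 476.1 -130.1   13.2] -> [ 468.  -126.5   14. ] dist 8.948356126900848 rot [-0.   0.3 -0.3] F [-1.1  0.2  2.9] w 45.82323306010271
0 [-0.8 -8.9 -1. ] [-0.   0.3 -0.3]
```

```bash
python3 -m inch '[[35,[0,0,0],[0,0,0]],[35,[-5,0,0],[0,0,0]],[35,[-20,0,0],[0,0,0]],[35,[-40,0,0],[0,0,0]],[35,[-40,0,0],[0,0,0]],[35,[-40,0,0],[0,0,0]],[35,[0,0,0],[0,0,0]]]' 25
python3 - <<'E'
from plan import *
o=get_obs();print(o["grip_width"],o["ft_force"])
im=imaging.camera("scene"); cv2.imwrite("pics/s4.png",im[...,::-1]); im2=imaging.camera("top"); cv2.imwrite("pics/t4.png",im2[...,::-1])
a=cv2.resize(im[195:290,290:385,::-1],(600,600),interpolation=2)
b=cv2.resize(im2[180:250,190:270,::-1],(0,0),fx=2.5,fy=2.5,interpolation=2); c=cv2.resize(im[120:220,210:310,::-1],(200,200),interpolation=2)
v=np.zeros((600,800,3),np.uint8); v[:,:600]=a; v[:175,600:]=b; v[200:400,600:]=c
cv2.imwrite("pics/v4.png",v)
E
```

```text
time: 12.1
position: [0.4756, -0.1289, 0.1623]
tool_rot: [-0.57, -0.415, 0.572, -0.419]
ft_force: [-0.6, -1.1, -2.7]
grip_width: 0.0457
0.045689300935446736 [-0.6 -1.1 -2.7]
```

View pics/v4.png

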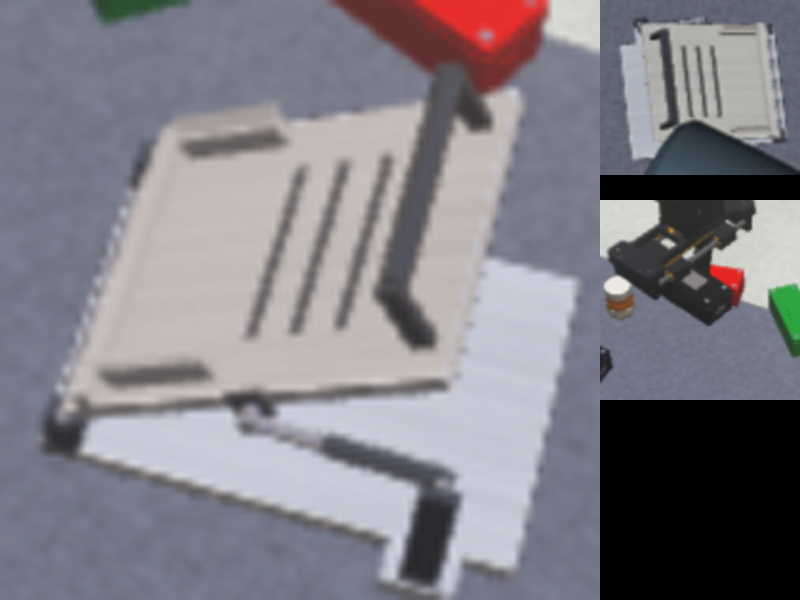

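```bash
cat > fit2.py <<'E'
import plan; from plan import *
from scipy.optimize import least_squares
S=lambda x,y:(290+x/6.316-.42,195+y/6.316-.42); T=lambda x,y:(190+(x-600)/2.5-.3,180+y/2.5-.3)
T3=lambda x,y:(190+(x-400)/5-.4,175+y/5-.4)
obs=[("scene",S(447,380),(.156,-.073,0)),("scene",S(521,92),(.156,.073,0)),("scene",S(421,180),(.144,0,.033)),("scene",S(80,402),(-.008,-.073,0)),("scene",S(164,128),(-.008,.073,.008)),
("top",T3(485,72),(.156,-.073,0)),("top",T3(505,305),(.156,.073,0)),("top",T3(535,183),(.144,0,.033)),("top",T3(730,72),(-.008,-.073,.004))]
def mk(cams):
    def res(v):
        plan.YAW=v[2]; plan.H=np.array([v[0],v[1],.026]); th=v[3] if len(v)>3 else .56
        e=[proj(c,facept(th,p))-np.array(q) for c,q,p in obs if c in cams]
        return np.concatenate(e+[[ (facept(.56,(.144,0,.03))-[.5401,.1791,0])@stand()[:,0]*500]])
    return res
for cams in(["scene"],["top"],["scene","top"]):
  for x0 in([.553,.060,1.67],[.553,.060,1.67,.56]):
    f=mk(cams); r=least_squares(f,x0,loss="soft_l1",x_scale=[.01,.01,.02,.02][:len(x0)])
    print(cams,r.x[:2]*1000,np.degrees(r.x[2:]),"rms",np.sqrt(np.mean(r.fun**2)))
    if len(x0)==3: f(r.x); print("  seat",facept(.56,[0,0,0])*1000)
E
python3 fit2.py; python3 - <<'E'
from plan import *
import plan; plan.H=np.array([.553,.061,.026])
for c in("scene","top"):
    imaging.camera(c)
    for n in("stand_seat","stand_grip","stand_hinge"):
        for d in imaging.tip_of(c,n)[:2]:
            z={"stand_seat":.0434,"stand_grip":.145,"stand_hinge":.026}[n]; print(c,n,d["pixel"],d["confidence"],atz(c,d["pixel"],z)*1000)
# box in hand: silhouettes
E
```

```text
['scene'] [551.5  61.5] [95.7] rms 0.41247087447619873
  seat [550.3  74.1  43.4]
['scene'] [550.9  60.5] [95.9 31.2] rms 0.3122079435018203
['top'] [550.4  60.7] [94.7] rms 0.6903555486413006
  seat [549.3  73.4  43.4]
['top'] [550.8  59.6] [94.6 30.8] rms 0.6239437215721043
['scene', 'top'] [551.1  61.3] [95.3] rms 0.6156416906366943
  seat [550.   73.9  43.4]
['scene', 'top'] [551.   60.6] [95.4 31.5] rms 0.5844982066196416
scene stand_seat [313.2, 238.3] 0.67 [554.2  77.5  43.4]
scene stand_grip [355.9, 223.6] 0.85 [540.7 178.1 145. ]
scene stand_hinge [307.7, 236.7] 0.67 [543.5  58.1  26. ]
top stand_seat [257.2, 213.3] 0.77 [546.6  62.7  43.4]
top stand_grip [217.1, 211.8] 0.72 [536.  177.8 145. ]
top stand_hinge [257.0, 211.4] 0.57 [555.9  63.9  26. ]
```

```bash
sed -i 's/^YAW=.*/YAW=np.radians(95.6); H=np.array([.5511,.0613,.026])/' plan.py; cat >> plan.py <<'E'
def place(p,n,th=.56):
    M=seatR(th); go(facept(th,p),tool(-M[:,2],-M[:,0]),n)
def where(th=.56):
    o=get_obs(); M=seatR(th); Rt=tool(-M[:,2],-M[:,0]); T=R.from_quat(o["tool_rot"])
    print("seat xyz mm",M.T@(o["position"]-facept(th,[0,0,0]))*1000,"rot err deg",np.degrees((T.inv()*R.from_matrix(Rt)).as_rotvec()),"F seat",M.T@o["ft_force"],"M",np.round(o["moment"],2),"w",o["grip_width"]*1000,"t",o["time"])
E
python3 -c "
from plan import *
place([.028,.001,.0732],10)"
```

```text
t 12.6 pos [ 473.2 -127.9  158.6] -> [550.3  58.8 120.3] dist 205.5183815990512 rot [ 64.7  19.  -28.2] F [ 0.2  0.  -1.4] w 46.0089628126466
0 [  3.7   1.7 -20.1] [ 6.5  1.9 -2.8]
1 [  4.4  -0.4 -20.1] [ 6.5  1.9 -2.8]
2 [  5.1  -2.4 -19.8] [ 6.5  1.9 -2.8]
3 [  5.9  -4.3 -19.2] [ 6.5  1.9 -2.8]
4 [  6.8  -6.2 -18.4] [ 6.5  1.9 -2.8]
5 [  7.7  -7.8 -17.4] [ 6.5  1.9 -2.8]
6 [  8.7  -9.3 -16.1] [ 6.5  1.9 -2.8]
7 [  9.7 -10.6 -14.7] [ 6.5  1.9 -2.8]
8 [ 10.7 -11.7 -13.1] [ 6.5  1.9 -2.8]
9 [ 11.7 -12.5 -11.3] [ 6.5  1.9 -2.8]
```

```bash
python3 -m inch '[[35,[0,2,-20],[6.5,1.9,-2.8]],[35,[0,0,-20],[6.5,1.9,-2.8]],[35,[0,-2,-20],[6.5,1.9,-2.8]],[35,[2,-4,-19],[6.5,1.9,-2.8]],[35,[4,-6,-18],[6.5,1.9,-2.8]],[35,[6,-8,-17],[6.5,1.9,-2.8]],[35,[8,-9,-16],[6.5,1.9,-2.8]],[35,[9,-11,-15],[6.5,1.9,-2.8]],[35,[10,-12,-13],[6.5,1.9,-2.8]],[35,[10,-12,-11],[6.5,1.9,-2.8]],[35,[0,0,0],[0,0,0]]]'
python3 -c "
from plan import *
place([.028,.001,.0732],2);where()"
```

```text
time: 13.98
position: [0.5586, 0.0556, 0.1399]
tool_rot: [-0.668, -0.216, 0.689, 0.18]
ft_force: [-0.9, 0.7, -1.2]
grip_width: 0.0458
t 13.975 pos [558.6  55.6 139.9] -> [550.3  58.8 120.3] dist 21.451002083884187 rot [-2.4 -0.5  0.5] F [-0.9  0.7 -1.2] w 45.7862173126659
0 [9.3 3.8 3.9] [-1.2 -0.3  0.2]
1 [9.3 3.7 3.9] [-1.2 -0.3  0.2]
seat xyz mm [35.1 -6.9 91.8] rot err deg [-2.4 -0.5  0.5] F seat [ 0.   0.8 -1.4] M [-0.5  0.   0.1] w 45.7862173126659 t 13.975
```

Move to about 35 mm above final, align, then measure the box against the cheeks in a picture.

```bash
python3 -m inch '[[35,[15,4,4],[-1.2,-0.3,0.3]],[35,[15,3,4],[-1.2,-0.2,0.2]],[35,[8,0,0],[0,0,0]],[35,[0,0,0],[0,0,0]]]'
python3 - <<'E'
from plan import *
where()
im=imaging.camera("scene"); cv2.imwrite("pics/s5.png",im[...,::-1]);im2=imaging.camera("top"); cv2.imwrite("pics/t5.png",im2[...,::-1])
a=cv2.resize(im[180:280,270:370,::-1],(600,600),interpolation=2); b=cv2.resize(im2[180:260,190:270,::-1],(200,200),interpolation=2)
v=np.zeros((600,800,3),np.uint8); v[:,:600]=a; v[:200,600:]=b; cv2.imwrite("pics/v5.png",v)
E
```

```text
time: 14.48
position: [0.548, 0.0694, 0.1011]
tool_rot: [-0.67, -0.229, 0.688, 0.158]
ft_force: [0.5, 0.7, -1.9]
grip_width: 0.0459
seat xyz mm [27.   2.3 51.1] rot err deg [ 0.4  0.1 -0.2] F seat [-0.4 -0.6 -2. ] M [-0.4 -0.   0. ] w 45.870902414941305 t 14.475
```

View pics/v5.png

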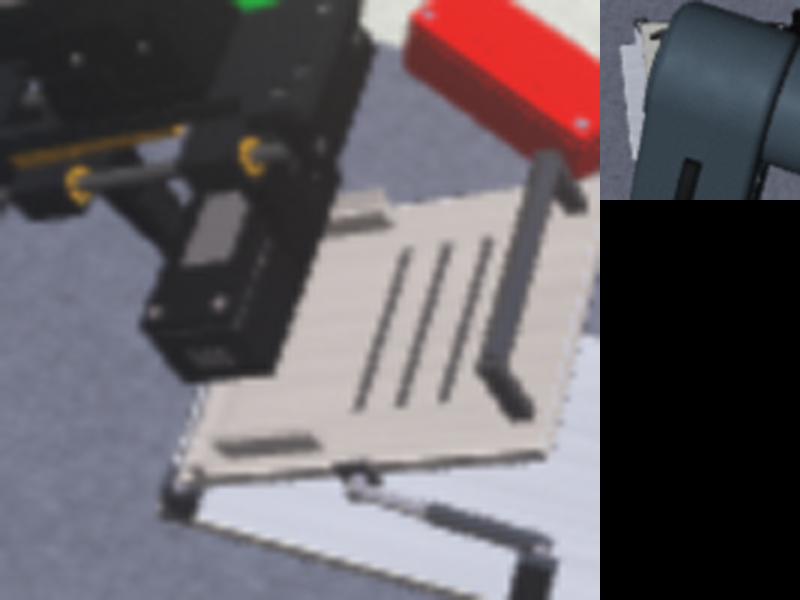

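```bash
python3 - <<'E'
from plan import *
o=get_obs(); M=R.from_quat(o["tool_rot"]).as_matrix(); p=o["position"]
C=lambda q:(np.round((np.array(q)+.42-[270,180])*6).astype(int))
for dz in(-.003,-.001,.001):
  print("box off",dz,[C(proj("scene",p+M@np.array([-(.0268),sy*.0163,-.049+dz]))) for sy in(1,-1)], "lower end corners",[C(proj("scene",p+M@np.array([.0132,sy*.023,-.056+dz]))) for sy in(1,-1)])
for y in(-.0585,.0585):
  s=np.sign(y)
  for z,dy in((0,0),(.012,0),(.018,.004)): print(y,z,[C(proj("scene",facept(.56,[x,y+s*dy,z]))) for x in(.005,.055)])
for q in((.156,-.073,0),(.156,.073,0),(-.008,-.073,0),(.144,0,.033)): print(q,C(proj("scene",facept(.56,q))))
E
```

```text
box off -0.003 [array([155, 315]), array([221, 307])] lower end corners [array([184, 390]), array([277, 380])]
box off -0.001 [array([157, 311]), array([223, 303])] lower end corners [array([186, 386]), array([278, 376])]
box off 0.001 [array([158, 307]), array([224, 299])] lower end corners [array([187, 382]), array([280, 373])]
-0.0585 0 [array([230, 447]), array([329, 439])]
-0.0585 0.012 [array([216, 430]), array([316, 422])]
-0.0585 0.018 [array([206, 429]), array([307, 420])]
0.0585 0 [array([303, 242]), array([398, 229])]
0.0585 0.012 [array([291, 224]), array([386, 211])]
0.0585 0.018 [array([287, 209]), array([383, 195])]
(0.156, -0.073, 0) [541 451]
(0.156, 0.073, 0) [614 175]
(-0.008, -0.073, 0) [195 477]
(0.144, 0, 0.033) [519 258]
```

```bash
python3 -m inch '[[35,[8,-3,-2],[0.4,0,0]],[35,[6,0,0],[0,0,0]],[35,[5,0,0],[0,0,0]],[35,[0,0,0],[0,0,0]]]'
python3 -c "
from plan import *
where()"
```

```text
time: 15.08
position: [0.5503, 0.0822, 0.0868]
tool_rot: [-0.67, -0.227, 0.688, 0.16]
ft_force: [-0.6, -0.1, -1.5]
grip_width: 0.0461
seat xyz mm [30.  -1.3 32.4] rot err deg [ 0.  -0.1 -0.3] F seat [-0.8  0.6 -1.2] M [-0.5 -0.1  0. ] w 46.11318335628548 t 15.075
```

```bash
python3 -m inch '[[35,[0,0,2],[0,0,0]],[35,[3,0,0],[0,0,0]],[35,[3,0,0],[0,0,0]],[35,[3,0,0],[0,0,0]],[35,[0,0,0],[0,0,0]]]'
python3 -c "
from plan import *
where()"
```

```text
time: 15.7
position: [0.548, 0.0867, 0.0788]
tool_rot: [-0.671, -0.226, 0.688, 0.16]
ft_force: [0.0, 0.4, -2.1]
grip_width: 0.0457
seat xyz mm [29.7  0.6 23.1] rot err deg [ 0.  -0.1 -0.3] F seat [-0.8 -0.1 -2. ] M [-0.4  0.  -0. ] w 45.73990135160891 t 15.7
```

```bash
python3 -m inch '[[35,[3,0,0],[0,0,0]],[35,[2,0,0],[0,0,0]],[35,[2,0,0],[0,0,0]],[35,[0,0,0],[0,0,0]]]'
python3 -c "
from plan import *
where()"
```

```text
time: 16.2
position: [0.5477, 0.0906, 0.0724]
tool_rot: [-0.671, -0.226, 0.688, 0.16]
ft_force: [-0.6, 0.8, -1.6]
grip_width: 0.0458
seat xyz mm [29.7  0.5 15.6] rot err deg [ 0.  -0.1 -0.3] F seat [-0.1  0.6 -1.9] M [-0.5 -0.1 -0. ] w 45.77068171511505 t 16.2
```

```bash
python3 -m inch '[[35,[1,0,0],[0,0,0]],[35,[1,0,0],[0,0,0]],[35,[0,2,0],[0,0,0]],[35,[0,2,0],[0,0,0]],[35,[0,0,0],[0,0,0]]]'
python3 -c "
from plan import *
where()"
```

```text
time: 16.82
position: [0.5482, 0.0879, 0.0684]
tool_rot: [-0.671, -0.226, 0.688, 0.16]
ft_force: [0.5, -0.2, -2.2]
grip_width: 0.0456
seat xyz mm [25.2  0.3 13.7] rot err deg [ 0.  -0.2 -0.4] F seat [-1.4 -0.5 -1.7] M [-0.5  0.   0. ] w 45.55860865547596 t 16.825
```

```bash
python3 -m inch '[[35,[0,1,0],[0,0,0]],[35,[0,1,0],[0,0,0]],[35,[0,1,0],[0,0,0]],[35,[0,0,0],[0,0,0]]]'
python3 -c "
from plan import *
where()"; python3 -m inch '[[35,[1,0,0],[0,0,0]],[35,[1,0,0],[0,0,0]]]'
python3 -c "
from plan import *
where()"
```

```text
time: 17.32
position: [0.5483, 0.0865, 0.0677]
tool_rot: [-0.671, -0.227, 0.688, 0.161]
ft_force: [0.1, 0.3, -1.1]
grip_width: 0.0456
seat xyz mm [23.6  0.3 13.8] rot err deg [ 0.1 -0.2 -0.2] F seat [-0.3 -0.1 -1.1] M [-0.3 -0.   0. ] w 45.615035941785806 t 17.325
time: 17.58
position: [0.5487, 0.087, 0.0668]
tool_rot: [-0.671, -0.228, 0.687, 0.161]
ft_force: [-0.3, -2.0, 5.1]
grip_width: 0.0459
seat xyz mm [23.6 -0.1 12.9] rot err deg [ 0.1 -0.2 -0.2] F seat [1.1 0.5 5.4] M [0.  0.3 0.2] w 45.87605573819824 t 17.575
```

```bash
python3 -m inch '[[35,[0,1.5,0],[0,0,0]],[35,[0,1.5,0],[0,0,0]]]'
python3 -c "
from plan import *
where()"
```

```text
time: 17.82
position: [0.5486, 0.0867, 0.0668]
tool_rot: [-0.67, -0.23, 0.687, 0.163]
ft_force: [0.7, 3.3, 6.6]
grip_width: 0.046
seat xyz mm [23.4 -0.  13. ] rot err deg [ 0.1 -0.2  0.2] F seat [ 6.2 -1.   3.9] M [0.9 0.  0.2] w 46.011093905707384 t 17.825
```

Firm contact with both the face and the ledge. Release and retreat along the face normal.

```bash
python3 -m inch '[[35,[0,-0.3,0],[0,0,0]],[50,[0,0,0],[0,0,0]],[58,[0,0,0],[0,0,0]],[58,[0,0,0],[0,0,0]],[58,[-6,0,0],[0,0,0]],[58,[-15,0,0],[0,0,0]],[58,[-30,0,0],[0,0,0]],[58,[-50,0,0],[0,0,0]],[58,[-50,0,0],[0,0,0]],[58,[-40,40,0],[0,0,5]],[58,[0,60,0],[0,0,5]],[58,[0,60,0],[0,0,5]]]' 8
python3 -m inch '[[58,[0,60,0],[0,0,5]],[58,[0,60,0],[0,0,5]],[58,[0,60,0],[0,0,0]],[58,[0,0,0],[0,0,0]]]'
python3 - <<'E'
from plan import *
where()
im=imaging.camera("scene"); cv2.imwrite("pics/s6.png",im[...,::-1]);im2=imaging.camera("top"); cv2.imwrite("pics/t6.png",im2[...,::-1])
v=np.zeros((600,800,3),np.uint8); v[:400,:400]=cv2.resize(im[190:290,290:390,::-1],(400,400),interpolation=2); v[:400,400:]=cv2.resize(im2[175:255,190:270,::-1],(400,400),interpolation=2)
v[400:,:266]=cv2.resize(im[...,::-1],(266,200)); v[400:,266:532]=cv2.resize(im2[...,::-1],(266,200)); cv2.imwrite("pics/v6.png",v)
E
```

```text
time: 19.32
position: [0.5735, -0.168, 0.1686]
tool_rot: [-0.698, -0.133, 0.701, 0.064]
ft_force: [0.1, 0.9, -0.9]
grip_width: 0.0579
time: 19.82
position: [0.5899, -0.3548, 0.1376]
tool_rot: [0.708, 0.066, -0.703, -0.001]
ft_force: [-0.0, 1.3, 0.2]
grip_width: 0.0579
seat xyz mm [-314.8    2.   308.5] rot err deg [ -0.2  -0.7 -26.7] F seat [ 1.2 -0.1 -0.5] M [-0.  0.  0.] w 57.93883084557675 t 19.825
```

View pics/v6.png

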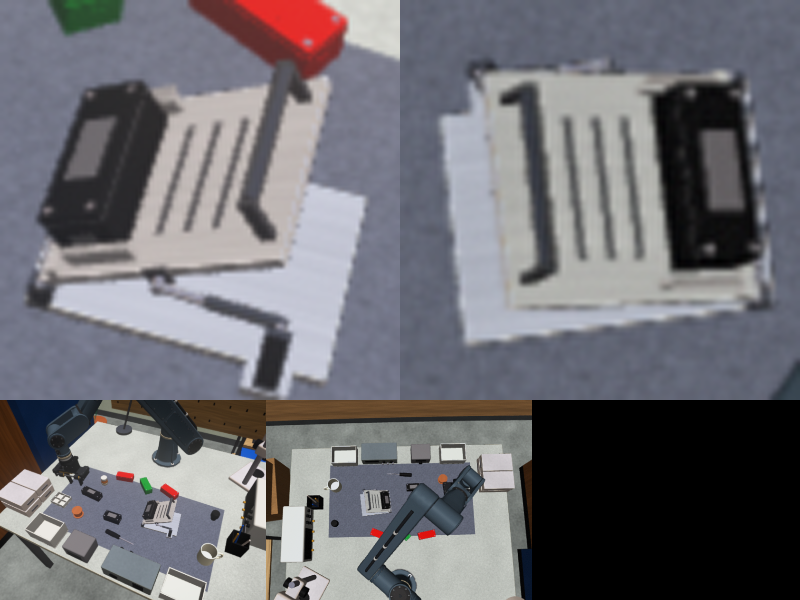

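The box sits between the cheeks, parallel to the ledge, with the lid up and the stand still open. One last check that the bystanders haven't moved, then hand in.

```bash
python3 - <<'E'
from plan import *
a=cv2.imread("pics/scene0.png").astype(int);b=cv2.imread("pics/s6.png").astype(int)
for n,(x,y) in dict(short=(237,245),long=(193,195),spool=(163,235),jar=(219,169),driver=(250,288),mug=(435,325),eyep=(453,241),tray=(129,208),red1=(264,160),green=(307,179),red2=(356,192)).items():
    print(n,np.abs(a-b)[y-18:y+18,x-18:x+18].mean().round(2))
o=get_obs();print(o["time"],np.abs(o["joint_velocities"]).max())
robot.hand_in()
E
```

```text
short 5.79
long 4.32
spool 7.56
jar 7.61
driver 7.15
mug 7.04
eyep 7.12
tray 7.91
red1 7.84
green 7.56
red2 7.33
19.925 0.03460954832471936
the job is handed in; nothing more can be done
```

The stand is open, the 112 mm black box is lying in it, and I handed the job in at 19.9 s on the robot clock. The hand-in reported no verdict.

- **Stand:** I gripped the lifting bar and swung it along its arc past the middle. At the end the grip point was 146.6 mm above the table, where fully open should be about 145 mm. The last pictures show the stand still open with the box in it.
- **Box:** I lowered it between the cheeks with almost no force until it met the face at about 5 N. I then slid it down to the ledge, meeting about 6 N, and released it. The last picture shows it between the cheeks, lid up and parallel to the ledge.
- **Other things on the bench:** comparing the first and last scene pictures showed only small, even differences around the other two boxes and the bystanders, with none standing out as moved.

**Checks that disagreed:**
- The picture fits gave a face angle of about 30–31.5° instead of 32°, which I put down to pixel noise.
- Sideways position estimates differed by 1–2 mm, but the box went in without touching the cheeks hard.
- The box seems to have slid about 8 mm on the table as the jaws closed on it.
- While closing on the bar at the start, the wrist read about 20 N sideways, because the gripper was a few millimetres off centre.

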